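# Clear the covered glass into its places

### The arm

A 6-joint arm with a two-finger parallel gripper is mounted at the origin on the work surface. World frame = base frame: x ahead of the robot, y to its left, z up, the work surface at z = 0. Lengths are in m, angles in rad, forces in N, time in s.
With the tool pointing down it reaches from about 0.35 to 0.925 m from the base axis. Payload 6.4 kg.
Tool frame: the origin (TCP) lies between the finger pads; the fingertips stand 25 mm ahead of it and the grasp point (between the pads) lies 6 mm ahead of it; z points along the fingers, y is the line along which they close (so a half turn about z gives the same grasp; the last joint's range is limited). The gripper opens to 85 mm and grips with 20 to 120 N. Pads are 22 mm wide; open, the fingers measure 114 mm over their backs; the gripper's body (76 mm by 85 mm) begins 54 mm behind the grasp point. The pads swing forward as they close: fully open they stand 13 mm farther back than shut.
Start: joints at [-1.324, 0.245, 1.558, -0, 1.339, -0.174], TCP at [0.266, -0.593, 0.256] pointing down, gripper open.
Joint ranges: [-3.13, 3.13], [-1.02, 2.26], [0.13, 2.54], [-0.95, 4.09], [0.21, 2.88], [-2.74, 2.74]. Speed limits (rad/s): [2.57, 2.57, 3.14, 3.14, 3.14, 3.14].

### API

Orientations are given as a unit quaternion [x, y, z, w].
In Python, from station import r gives the robot as it stands. The module is installed in compiled form; this text tells all that it offers.
- The arm moves only by the tool move_arm, never from a script. Its argument "series" is one flat list of numbers, 6 for each row, row after row: the shift along the tool's x, y, z in mm, then the turn, a rotation vector about the tool's x, y, z in degrees. A call has 1 to 12 rows; each row shifts and turns the commanded pose from where the row before left it, along the tool's axes as they then stand; what a row does not reach is not made up. A row lasts 1/8 s, in which the tool goes at most 62.5 mm and 10.7 degrees, less where a joint would pass 70% of its speed; a pose out of reach is approached as far as the arm can. A call with a gripper value outside its range is refused whole. "grip" is the finger opening in mm, from 0 to 85.4, set as the call begins (left out, the last holds). The fingers move at their own pace and stop on an object; "squeeze" is the grip in N (left out, the last holds). Time passes only in rows, so rows that do not move let the fingers close. It gives the time, the measured TCP pose, the force, the opening and the grip force at its end, in the units of the state.
- r.observe(): the state, without advancing time (a new reading comes with each control period).
- r.grab_frame(name): name is "scene" or "side" or "wrist"; returns a dict with "frame" (480x640x3 uint8, red, green, blue), "depth" (480x640 float32, m along the optical axis (not along the pixel's ray), 0 where there is no reading), "camera_matrix" (3x3 intrinsics, pixels), "distortion" ([k1, k2, p1, p2, k3] as OpenCV has them; the pictures are not rectified), "R" (3x3) and "t" (3): a world point X has camera coordinates R X + t. Camera axes: x right, y down, z forward; pixel columns grow to the right and rows downward; lengths in m; the calibration is good to about 2 mm. A picture is of the moment at which its call begins.
- r.job_done(): hands the job in; it is judged then, once.
The state is a dict: "time": time; "joint_positions": joint angles; "joint_vel": joint speeds; "effort": joint torques, N m; "tool_pos": TCP position; "tool_rot": TCP orientation; "wrist_force": force on the tool from outside, world axes, zero at the start; "moment": the same for the moment, N m; "opening": finger opening in m; "finger_force": force on a finger pad.
Only numpy, scipy, OpenCV 4.12 (cv2) and the standard library are available. Lean on these libraries where they do the work, as an engineer would, in place of code of your own. Each camera call takes 0.05 s, during which the arm holds its last target. There are 200 camera calls.

### The job

Take the covered glass apart piece by piece and put each piece in its own place, setting it down rather than dropping it: the bottle opener flat in the tin tray, the green lid level and plugged into the mouth of the carafe, the tumbler upright in the empty compartment of the glass carrier, and the marble coaster flat and centred in the coaster holder. Leave the other glass standing where it is in the carrier.

Things in the scene. Friction and masses are not known exactly. Their poses are not given: they have to be found in the camera images.
- opener: Chrome bottle opener, flat, lying at the start on the lid at the top of the stack. 166 mm long: a straight bar handle 14 mm wide and 10 mm high, and at its +x end a closed loop head 40 mm wide, 44 mm long and 8 mm high. Origin: underside, on the centre line, at the point where it balances (about 10 mm either way), with the handle reaching from x -87 to about x +37 mm and the head from there to x +79 mm. x along the opener towards the head, y across it, z up. About 120 g.
- lid: Round green silicone lid (stiff; treat as rigid), a flat disc 66 mm across and 7 mm thick, with a round plug 42 mm across standing 5 mm down from its underside; at the start it covers the tumbler, plug in the mouth. Origin: centre of the disc's underside (the plane that rests on a rim), so the top is 7 mm above it. z up. About 40 g.
- tumbler: Clear glass tumbler, straight-sided, 95 mm high, 58 mm across at the rim, 54 mm at the foot, mouth 52 mm inside; at the start it stands on the coaster under the lid. Origin: centre of its underside, z up. About 200 g.
- coaster: Small square marble coaster, 66 x 66 mm and 9 mm thick, at the start flat on the table at the bottom of the stack. Origin: centre of its underside; x and y along its sides, z up. About 100 g.
- tray: The opener's place: low open tin tray, fixed to the table, 186 mm (x) by 96 mm (y) outside, 18 mm high with a rolled rim, sheet 3 mm thick, so inside 180 x 90 mm with the inner floor 3 mm above the table. Origin: centre of its underside, x along its length, z up.
- carafe: The lid's place: open, empty clear glass carafe, fixed to the table, 150 mm high, round body 92 mm across up to 75 mm, shoulder, then a neck 57 to 60 mm across outside from 108 mm to the rim; mouth 54 mm inside, so the lid's plug has about 6 mm of play all round. Origin: centre of its underside; the rim is at z +150 mm.
- carrier: The tumbler's place: open wooden carrier for two glasses, fixed to the table, 98 mm (x) by 190 mm (y) outside, 48 mm high, walls and floor 6 mm, divided by a 6 mm wall into two square compartments of 86 mm. The other glass already stands in the compartment on the -y side; the one on the +y side is empty and its centre is at x 0, y +46 mm, floor at z +6 mm. Origin: centre of the underside of the whole carrier.
- holder: The coaster's place: dark wooden coaster holder, empty, fixed to the table: a base 94 mm (x) by 58 mm (y), 12 mm high, and two side walls 6 mm thick across its x ends, rising to 42 mm, with 82 mm between them; open along y, so the coaster overhangs the base by 4 mm at each open side. Origin: centre of the underside; the coaster's bed is at z +12 mm.
- other_glass: The second tumbler, the same size as the first, standing loose and uncovered in the carrier's compartment on the -y side from the start; it stays there. Origin: centre of its underside, z up. (Bystanders nearby, not listed: a white turntable with two yellow bottles 204 mm above the table at the right edge, a tin bin 170 mm high at the left edge.)
There are look-alikes about, which are no part of the job. What is meant by the lid is not orange or yellow, and is the smaller of those in its own colour.

How it is judged:
By the outcome, as a careful person would: the job done as asked, in the order asked, and still so for the second after the job is handed in, with the robot touching nothing.
It also fails if it takes over 120 s, if anything falls off the work surface, if the arm or the gripper's body presses on something with over 40 N, if the wrist force passes 120 N, or if a joint passes its speed limit or range.

## Working session

There is one attempt and no reset: what is moved stays moved. The work goes in short steps, Python scripts to look and compute and a tool call to move; the robot and the scene stay as the last step left them, time stands still between calls to the robot, and variables do not carry over. Pictures are saved under pics/ and viewed, at most 14 in all, crops included, and the job is handed in when it is done.

Besides the shell and the picture viewer there is one more tool, called by a JSON object that holds its "method" and its "body". move_arm: Moves the arm, as the interface text tells. Its arguments: {"type":"object","properties":{"series":{"type":"array"},"grip":{"type":"number"},"squeeze":{"type":"number"}},"required":["series"]}

```bash
mkdir -p pics
cat > h.py <<'E'
import numpy as np, cv2, pickle
from station import r
def grab(n,name=None):
    f=r.grab_frame(n)
    pickle.dump(f,open(f'{n}.pkl','wb'))
    if name: cv2.imwrite(f'pics/{name}.png',f['frame'][:,:,::-1])
    return f
def load(n): return pickle.load(open(f'{n}.pkl','rb'))
def ray(f,uv):
    p=cv2.undistortPoints(np.array(uv,float).reshape(-1,1,2),np.array(f['camera_matrix']),np.array(f['distortion'])).reshape(-1,2)
    d=np.c_[p,np.ones(len(p))]@np.array(f['R']); c=-np.array(f['R']).T@np.array(f['t'])
    return c,d
def plane(f,uv,z):
    c,d=ray(f,uv); return c+d*((z-c[2])/d[:,2])[:,None]
def dep(f,uv):
    c,d=ray(f,uv); uv=np.array(uv,int).reshape(-1,2)
    return c+d*f['depth'][uv[:,1],uv[:,0]][:,None]
def proj(f,X):
    rv=cv2.Rodrigues(np.array(f['R']))[0]
    return cv2.projectPoints(np.array(X,float).reshape(-1,1,3),rv,np.array(f['t'],float),np.array(f['camera_matrix']),np.array(f['distortion']))[0].reshape(-1,2)
E
python3 - <<'E'
from h import *
print(r.observe())
for n in('scene','side','wrist'):
    f=grab(n,n+'0'); print(n,-np.array(f['R']).T@f['t'],np.array(f['R'])[2])
E
```

```text
{'time': 0.0, 'joint_positions': array([-1.32412673e+00,  2.45800062e-01,  1.55900510e+00, -2.24674079e-07,
        1.33870296e+00, -1.74112997e-01]), 'joint_vel': array([ 0.00075988, -0.00191396,  0.00099237, -0.00075362,  0.0010941 ,
        0.00091403]), 'effort': array([ 5.51175890e-04, -4.29512358e+01, -3.26127684e+01, -6.15678482e-05,
        5.34014107e-03, -2.77239292e-05]), 'tool_pos': array([ 0.26538079, -0.59280269,  0.25519403]), 'tool_rot': array([ 9.77948816e-01,  2.08842516e-01, -3.48465413e-05, -9.57099048e-04]), 'wrist_force': array([-1.70155566,  0.75840525, -0.94953708]), 'moment': array([-0.03524535,  0.04686039, -0.01537341]), 'finger_force': 0.0, 'opening': 0.08545619169550671}
scene [0.97100479 0.42646031 1.2158543 ] [-0.34857222 -0.35872508 -0.86591785]
side [0.01147786 0.73559418 1.08910444] [ 0.38094378 -0.5712938  -0.72698365]
wrist [ 0.3366243  -0.56075394  0.37432923] [-0.27428534 -0.12052383 -0.9540658 ]
```

View pics/scene0.png

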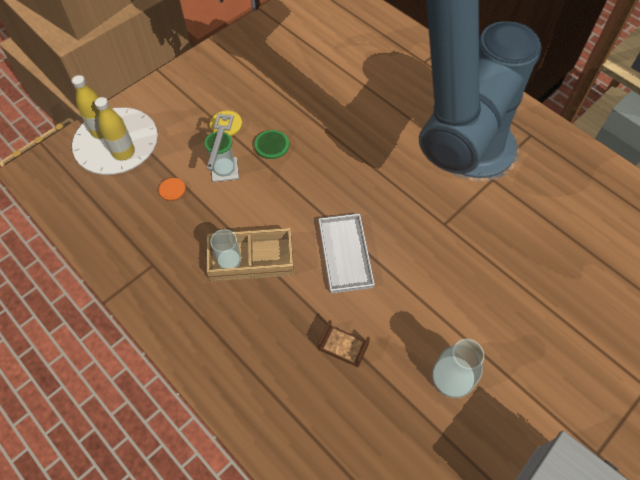

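View pics/side0.png

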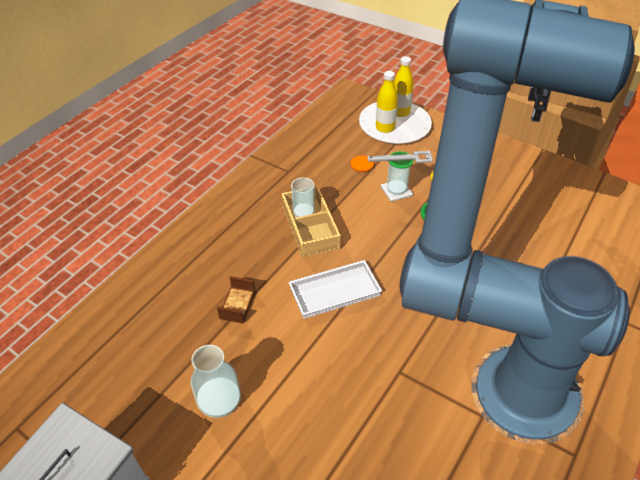

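Scene: the stack (opener, green lid, tumbler, coaster) is at about (220,150), the tray at (346,252) and the carrier at (250,253) with the other glass at its left end. The holder is at (344,343) and the carafe at (458,365). Lid candidates are green on the tumbler (218,142), a larger green one on the table (271,144), yellow (226,123) and orange (172,189). The one on the tumbler fits: it is green and the smaller of the two. I'll confirm that with a crop.

Run:
```python
from h import *
f=load('scene'); im=f['frame'][:,:,::-1]
a=cv2.resize(im[95:225,150:300],None,fx=4,fy=4,interpolation=cv2.INTER_CUBIC)
cv2.imwrite('pics/crop1.png',a)
hsv=cv2.cvtColor(im,cv2.COLOR_BGR2HSV)
g=cv2.inRange(hsv,(45,120,40),(80,255,255))
n,l,s,c=cv2.connectedComponentsWithStats(g)
for i in range(1,n):
    if s[i,4]>15:
        v,u=np.where(l==i); P=dep(f,np.c_[u,v]); print(s[i],c[i],P.mean(0),P.min(0),P.max(0))
b=cv2.resize(im[200:400,190:500],None,fx=2.5,fy=2.5,interpolation=cv2.INTER_CUBIC)
cv2.imwrite('pics/crop2.png',b)
for p in [(346,252),(228,126),(212,160),(344,343),(270,250),(458,365),(467,350)]: print(p,dep(f,[p])[0].round(4))
```

```text
[255 131  34  26 276] [272.18115942 144.43115942] [ 0.3872048  -0.35208762  0.01609133] [ 0.34566417 -0.40068159  0.00934713] [ 0.42880684 -0.31209826  0.02265137]
[219 134  12  18  45] [226.62222222 144.71111111] [ 0.51101974 -0.36495149  0.1107703 ] [ 0.48852716 -0.39141696  0.10572135] [ 0.53522306 -0.35458501  0.11595151]
[206 139   5  11  18] [207.11111111 145.33333333] [ 0.54566948 -0.39503345  0.11168371] [ 0.53564509 -0.4118165   0.10722102] [ 0.55042582 -0.38162299  0.11471405]
(346, 252) [ 0.47   -0.004   0.0051]
(228, 126) [ 0.4754 -0.4015  0.1179]
(212, 160) [ 0.5677 -0.3471  0.1202]
(344, 343) [0.6327 0.1503 0.0139]
(270, 250) [ 0.5929 -0.1305  0.005 ]
(458, 365) [0.5484 0.3583 0.145 ]
(467, 350) [0.4796 0.346  0.0653]
```

View pics/crop1.png

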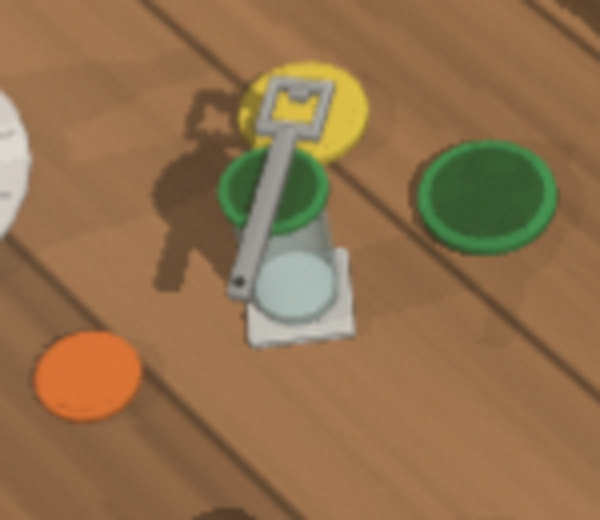

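View pics/crop2.png

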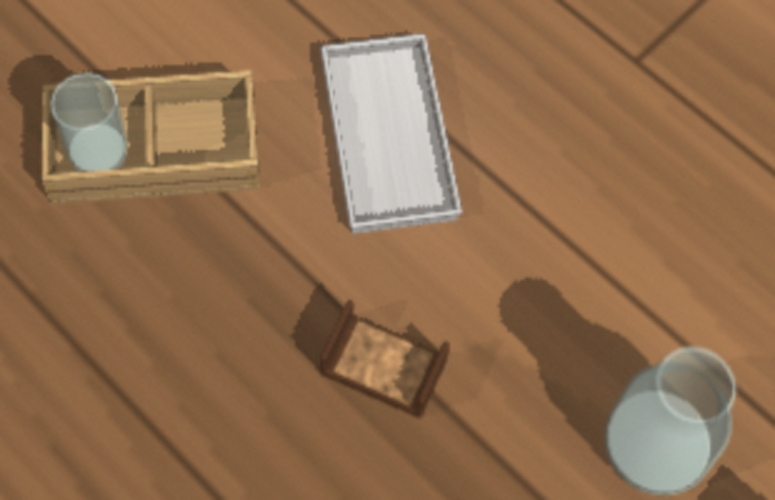

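View pics/wrist0.png

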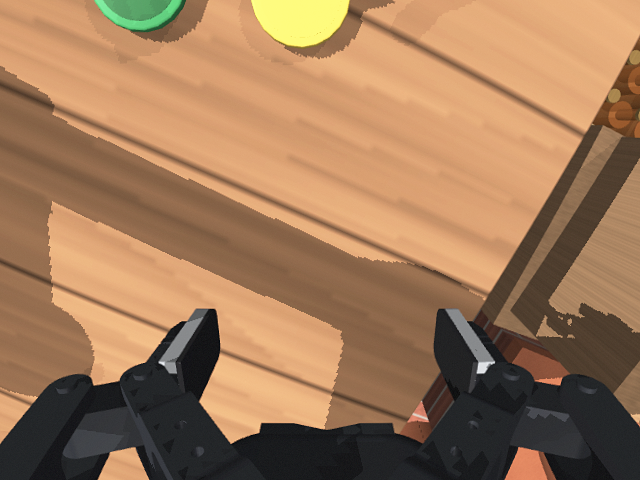

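The crop confirms it. The green lid under the opener (crop centre (273,190), full frame (218,142)) is the smaller green one, and the one on the table is larger. The carrier's empty compartment is on the right. Next I'll measure everything.

Run:
```python
from h import *
f=load('scene'); H,W=480,640
uu,vv=np.meshgrid(np.arange(W),np.arange(H)); uv=np.c_[uu.ravel(),vv.ravel()]
P=dep(f,uv).reshape(H,W,3); np.save('P.npy',P)
hsv=cv2.cvtColor(f['frame'],cv2.COLOR_RGB2HSV)
def box(m,n):
    p=P[m][:,:2]; (c,s,a)=cv2.minAreaRect((p*1000).astype(np.float32)); print(n,m.sum(),np.round(c,1),np.round(s,1),round(a,1),'medz',np.median(P[m][:,2]).round(4))
def roi(u0,u1,v0,v1): return (uu>=u0)&(uu<=u1)&(vv>=v0)&(vv<=v1)&(f['depth']>0)
z=P[:,:,2]; S=hsv[:,:,1]; V=hsv[:,:,2]
box(roi(200,240,108,172)&(z>.1)&(S<60)&(z<.14),'opener')
box(roi(195,300,222,285)&(z>.042)&(z<.056)&(uu>250),'carrier right')
box(roi(195,300,222,285)&(z>.041)&(z<.056),'carrier')
box(roi(315,378,208,296)&(z>.011)&(z<.03),'tray')
box(roi(310,375,315,370)&(z>.03)&(z<.055),'holder walls')
box(roi(208,242,155,185)&(S<60)&(z<.02)&(z>.004),'coaster')
q=lambda l,z,s=2.5,o=(190,200): plane(f,np.array(l)/s+o,z).round(4)
print('tray',q([(322,44),(427,35),(461,211),(352,231)],.018))
print('carrier',q([(43,87),(251,71),(258,162)],.048))
print('holder bed',q([(358,318),(438,348),(415,408),(332,375)],.012), 'walltop',q([(350,303),(447,343),(420,412),(324,368)],.042))
print('carafe scene',q([(696,384)],.15)); 
print('lid',q([(273,190)],.111,4,(150,95)))
print('opener tail,head',q([(239,291),(303,85)],.120,4,(150,95)))
print('coaster top',q([(346,250),(354,332),(250,345)],.009,4,(150,95)))
s=load('side'); c=s['frame'][:,:,::-1]
a=np.hstack([cv2.resize(c[130:220,355:445],None,fx=4,fy=4,interpolation=2),cv2.resize(c[335:425,175:265],None,fx=4,fy=4,interpolation=2)])
cv2.imwrite('pics/crop3.png',a)
```

```text
opener 438 [ 521.3 -382.3] [165.2  39.4] 39.5 medz 0.1193
carrier right 369 [ 601.3 -113.5] [102.4  91.7] 50.5 medz 0.047
carrier 923 [ 639.6 -144.2] [103.2 190. ] 50.8 medz 0.0467
tray 581 [474.   -3.2] [193.2 101. ] 53.9 medz 0.0185
holder walls 188 [636.6 151.9] [59.  94.3] 21.4 medz 0.0405
coaster 234 [ 521.6 -383.9] [69.7 65.6] 55.0 medz 0.0091
tray [[ 0.4557 -0.1095  0.018 ]
 [ 0.377  -0.0472  0.018 ]
 [ 0.4883  0.1021  0.018 ]
 [ 0.5716  0.0485  0.018 ]]
carrier [[ 0.6828 -0.2396  0.048 ]
 [ 0.5354 -0.1203  0.048 ]
 [ 0.5943 -0.0473  0.048 ]]
holder bed [[0.6235 0.1086 0.012 ]
 [0.5938 0.1753 0.012 ]
 [0.6456 0.1984 0.012 ]
 [0.6752 0.1297 0.012 ]] walltop [[0.6276 0.1023 0.042 ]
 [0.5946 0.1838 0.042 ]
 [0.6532 0.2093 0.042 ]
 [0.6831 0.1282 0.042 ]]
carafe scene [[0.5194 0.3582 0.15  ]]
lid [[ 0.5212 -0.3838  0.111 ]]
opener tail,head [[ 0.5853 -0.3335  0.12  ]
 [ 0.4607 -0.4275  0.12  ]]
coaster top [[ 0.4771 -0.3883  0.009 ]
 [ 0.5146 -0.3358  0.009 ]
 [ 0.5673 -0.3732  0.009 ]]
```

View pics/crop3.png

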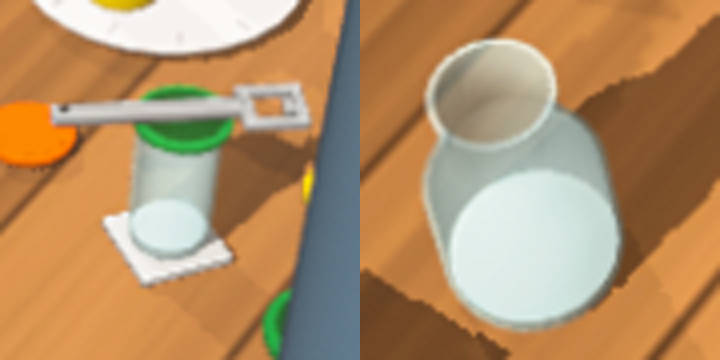

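The side crop shows the opener on the lid and the rim of the carafe mouth, crop centre (491,93). I'll write a goal-to-shift helper and set out for the stack.

```bash
cat > go.py <<'E'
import sys; from h import *
from scipy.spatial.transform import Rotation as Ro
# usage: go.py x y z yaw(deg) in m -> turn (deg) first, then shift (mm) in turned tool axes
x,y,z,psi=map(float,sys.argv[1:5]); o=r.observe()
R0=Ro.from_quat(o['tool_rot']); R1=Ro.from_euler('z',psi,degrees=True)*Ro.from_euler('x',180,degrees=True)
d=np.array([x,y,z])-o['tool_pos']
print('turn',np.degrees((R0.inv()*R1).as_rotvec()).round(2),'shift',(R1.inv().apply(d)*1000).round(1),'yaw now',(R0.as_matrix()[:2,0]), 'j',o['joint_positions'].round(2),'t',o['time'])
E
python3 go.py 0.519 -0.384 0.25 38
python3 - <<'E'
from h import *
s=load('side');f=load('scene')
a,b=plane(s,[(207.75,358.25)],.15)[0],plane(f,[(468.4,353.6)],.15)[0]; print(a,b)
print(plane(s,[np.array((184,118))/4+(355,130)],.111), plane(f,[(122,155),(97,135)],0))
E
```

```text
turn [ -0.08  -0.02 -13.89] shift [328.4  -8.5   5.4] yaw now [0.91275555 0.40850612] j [-1.32  0.25  1.56 -0.    1.34 -0.17] t 0.15
[0.51704701 0.35411769 0.15      ] [0.51939878 0.35819949 0.15      ]
[[ 0.51458198 -0.38956623  0.111     ]] [[ 0.68015631 -0.60738764  0.        ]
 [ 0.68981933 -0.70966373  0.        ]]
```

{"method": "move_arm", "body": {"series": [0, 0, 0, 0, 0, -7, 0, 0, 0, 0, 0, -6.9, 36, -1, 0.6, 0, 0, 0, 36, -1, 0.6, 0, 0, 0, 36, -1, 0.6, 0, 0, 0, 36, -1, 0.6, 0, 0, 0, 37, -1, 0.6, 0, 0, 0, 37, -1, 0.6, 0, 0, 0, 37, -1, 0.6, 0, 0, 0, 37, -1, 0.6, 0, 0, 0, 36, -1, 0.6, 0, 0, 0, 0, 0, 0, 0, 0, 0], "grip": 40}}

```text
time: 1.65
tool_pos: [0.5197, -0.3824, 0.2504]
tool_rot: [0.945, 0.327, -0.0, -0.0]
wrist_force: [-1.0, -0.7, 1.1]
opening: 0.0399
finger_force: 0.0
```

Run:
```python
from h import *
f=grab('wrist','w1'); print(r.observe()['tool_pos'])
P=dep(f,np.c_[[c.ravel() for c in np.meshgrid(np.arange(640),np.arange(480))]].T)
hsv=cv2.cvtColor(f['frame'],cv2.COLOR_RGB2HSV).reshape(-1,3)
m=(P[:,2]>.1)&(P[:,2]<.135)&(hsv[:,1]<70)&(np.hypot(P[:,0]-.52,P[:,1]+.384)<.11)
p=(P[m,:2]*1000).astype(np.float32); print(m.sum(),cv2.minAreaRect(p),np.median(P[m,2]))
v=cv2.fitLine(p,cv2.DIST_HUBER,0,.01,.01).ravel(); print('line',v,np.degrees(np.arctan2(v[1],v[0])))
```

```text
[ 0.51879866 -0.38346481  0.25041523]
5570 ((521.9373779296875, -384.81829833984375), (165.31517028808594, 46.7358512878418), 37.189998626708984) 0.12158435696080791
line [   0.79218173    0.6102853   530.5111     -379.83777   ] 37.610134
```

View pics/w1.png

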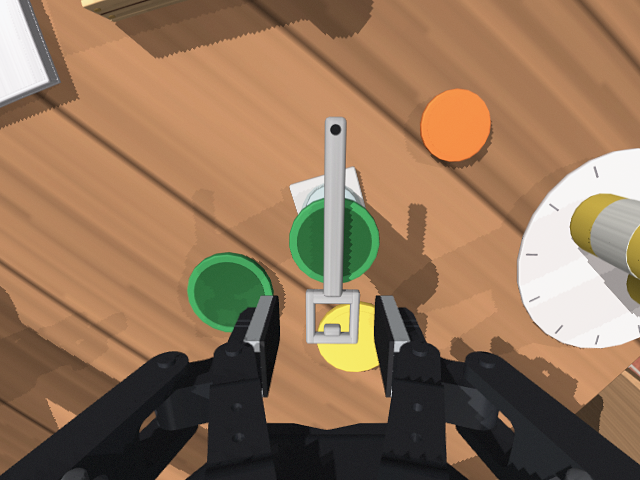

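The wrist view shows the opener handle running from (336,118) to (333,290), its head end at (332,343) and the lid centred at about (334,240).

```bash
python3 - <<'E'
from h import *
f=load('wrist')
a=plane(f,[(336,118),(333,290),(332,343)],.120); print(a, np.linalg.norm(a[0]-a[2]))
d=a[0]-a[1]; print(np.degrees(np.arctan2(d[1],d[0]))); u=(a[0]-a[2])/np.linalg.norm(a[0]-a[2])
print('origin',a[0]-u*.087,'from head',a[2]+u*.079)
hsv=cv2.cvtColor(f['frame'],cv2.COLOR_RGB2HSV); m=cv2.inRange(hsv,(45,100,40),(80,255,255)); m[:,:285]=0; m[:190]=0;m[290:]=0
c=np.vstack([x for x in cv2.findContours(m,0,1)[0] if len(x)>20]); h=cv2.convexHull(c); e=cv2.fitEllipse(h); print(e, plane(f,[e[0]],.1095))
E
python3 go.py 0.5185 -0.3845 0.16 37.5
```

```text
[[ 0.5880464  -0.3362832   0.12      ]
 [ 0.49331258 -0.40891065  0.12      ]
 [ 0.45794315 -0.43599709  0.12      ]] 0.1639198399635965
37.47548755464318
origin [ 0.51899446 -0.38920607  0.12      ] from head [ 0.52064549 -0.38794069  0.12      ]
((333.8516845703125, 240.05418395996094), (85.89795684814453, 90.1696548461914), 88.37593841552734) [[ 0.521063  -0.3879089  0.1095   ]]
turn [-0.04  0.02  0.62] shift [-0.9  0.6 90.4] yaw now [0.78672876 0.61729873] j [-0.81  0.24  1.58 -0.    1.33  0.09] t 1.7
```

```bash
python3 go.py 0.519 -0.387 0.155 37.5
```

```text
turn [-0.04  0.02  0.62] shift [-2.   2.9 95.4] yaw now [0.78672876 0.61729873] j [-0.81  0.24  1.58 -0.    1.33  0.09] t 1.7
```

{"method": "move_arm", "body": {"series": [0, 0, 24, 0, 0, 0.5, -2, 3, 24, 0, 0, 0, 0, 0, 24, 0, 0, 0, 0, 0, 23, 0, 0, 0, 0, 0, 0, 0, 0, 0, 0, 0, 0, 0, 0, 0]}}

```text
time: 2.45
tool_pos: [0.5186, -0.3887, 0.1569]
tool_rot: [0.947, 0.321, 0.0, 0.001]
wrist_force: [0.6, 0.1, 0.5]
opening: 0.0402
finger_force: 0.0
```

Run:
```python
from h import *
f=grab('wrist','w2'); print(r.observe()['tool_pos'],r.observe()['tool_rot'])
```

```text
[ 0.51887325 -0.38877555  0.15738277] [9.46998090e-01 3.21237228e-01 4.48027366e-04 1.02983787e-03]
```

View pics/w2.png

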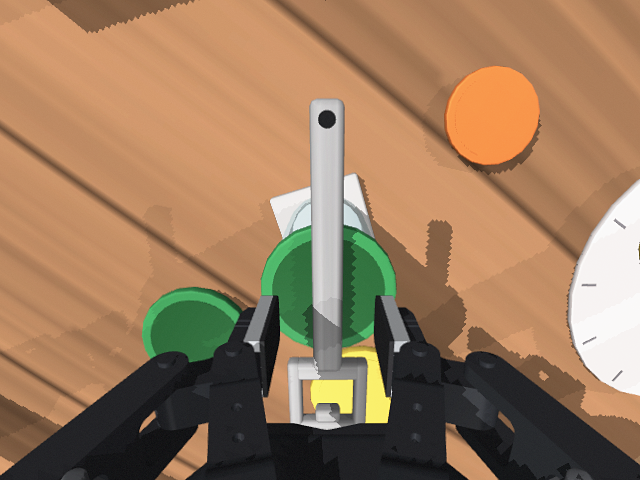

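The handle is centred between the fingers (both at column 327). I'll descend with the fingers narrowed.

{"method": "move_arm", "body": {"series": [0, 0, 6, 0, 0, 0, 0, 0, 6, 0, 0, 0, 0, 0, 4, 0, 0, 0, 0, 0, 2, 0, 0, 0, 0, 0, 0, 0, 0, 0], "grip": 26}}

```text
time: 3.12
tool_pos: [0.5186, -0.3877, 0.1376]
tool_rot: [0.947, 0.322, -0.0, -0.0]
wrist_force: [0.3, 1.0, 0.2]
opening: 0.0262
finger_force: 0.0
```

{"method": "move_arm", "body": {"series": [0, 0, 0, 0, 0, 0, 0, 0, 0, 0, 0, 0, 0, 0, 0, 0, 0, 0], "grip": 8, "squeeze": 50}}

```text
time: 3.5
tool_pos: [0.5188, -0.388, 0.1382]
tool_rot: [0.947, 0.322, 0.0, 0.0]
wrist_force: [1.0, -0.9, -0.5]
opening: 0.0121
finger_force: 50.9
```

{"method": "move_arm", "body": {"series": [0, 0, -3, 0, 0, 0, 0, 0, -6, 0, 0, 0, 0, 0, -15, 0, 0, 0, 0, 0, -25, 0, 0, 0, 0, 0, -25, 0, 0, 0, 0, 0, 0, 0, 0, 0]}}

```text
time: 4.25
tool_pos: [0.5199, -0.389, 0.2156]
tool_rot: [0.947, 0.322, 0.001, 0.003]
wrist_force: [-0.4, 0.1, -1.2]
opening: 0.0122
finger_force: 50.8
```

```bash
python3 - <<'E'
from h import *
f=grab('wrist','w3'); o=r.observe(); print(o['tool_pos'],o['wrist_force'],o['opening'],o['moment'])
c=f['frame'][:,:,::-1]; s=grab('scene')['frame'][95:225,150:300,::-1]
cv2.imwrite('pics/w3s.png',np.hstack([cv2.resize(c,(400,300)),cv2.resize(s,(346,300),interpolation=2)]))
E
python3 go.py 0.473 -0.002 0.21 53.6
```

```text
[ 0.51911432 -0.38827653  0.21345763] [-0.68660488 -0.28219141 -1.69236047] 0.012173701915149673 [0.04657299 0.01257468 0.0108865 ]
turn [  0.     0.   -16.09] shift [ 283.4 -265.5    1.8] yaw now [0.79322709 0.60892592] j [-0.82  0.28  1.6  -0.    1.26  0.1 ] t 4.35
```

View pics/w3s.png

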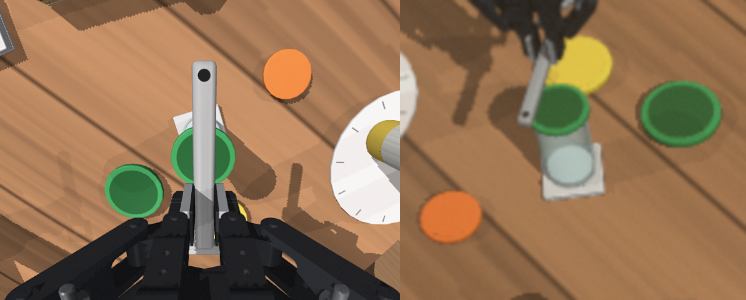

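The opener is held straight and the stack is undisturbed. Moving over to the tray.

{"method": "move_arm", "body": {"series": [10, -10, 0, 0, 0, -8, 20, -20, 0, 0, 0, -8.1, 37, -34, 0, 0, 0, 0, 37, -34, 0, 0, 0, 0, 37, -34, 0, 0, 0, 0, 37, -34, 0, 0, 0, 0, 37, -34, 0, 0, 0, 0, 37, -34, 0, 0, 0, 0, 20, -20, 0, 0, 0, 0, 4, -5, 0, 0, 0, 0, 0, 0, 0, 0, 0, 0]}}

```text
time: 5.72
tool_pos: [0.4815, -0.0117, 0.2112]
tool_rot: [0.892, 0.451, -0.001, -0.0]
wrist_force: [-0.3, -0.8, -0.5]
opening: 0.0121
finger_force: 50.8
```

```bash
python3 - <<'E'
from h import *
f=grab('wrist','w4'); o=r.observe(); print(o['tool_pos'],o['wrist_force'])
E
python3 go.py 0.4706 -0.0055 0.1 53.6
```

```text
[ 0.48175239 -0.01221162  0.21140855] [ 0.30144609 -1.10325928 -1.25613993]
turn [-0.03  0.03 -0.02] shift [ -1.2 -13.  111.4] yaw now [0.59366463 0.80471237] j [-0.26 -0.11  2.02 -0.    1.24  0.37] t 5.775
```

View pics/w4.png

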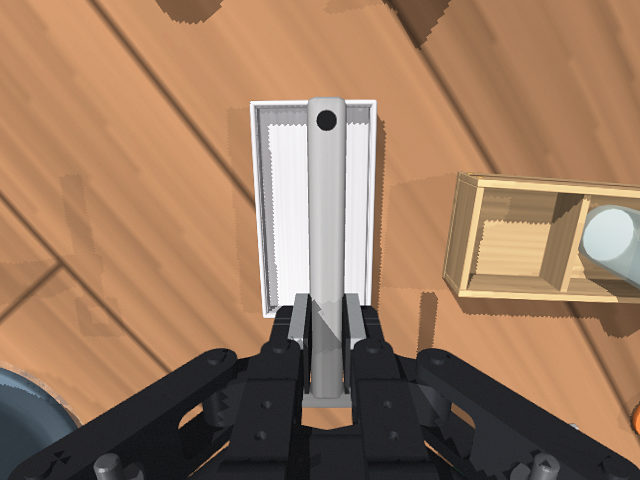

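The tray rim corners are at about (250,101), (376,100) and (263,318). The opener is parallel to the tray's long axis, to within about 1–2°.

Run:
```python
from h import *
f=load('wrist'); p=plane(f,[(250,101),(376,100),(263,318)],.018); print(p)
print(np.linalg.norm(p[0]-p[1]),np.linalg.norm(p[0]-p[2])); d=p[0]-p[2]; print(np.degrees(np.arctan2(d[1],d[0])),'centre',(p[1]+p[2])/2)
e=plane(f,[(327,97)],.19);print('tail',e)
```

```text
[[ 0.49029453  0.10155085  0.018     ]
 [ 0.57061635  0.0428826   0.018     ]
 [ 0.37710324 -0.05308741  0.018     ]]
0.09946636735685134 0.19163835909019894
53.7968179988089 centre [ 0.47385979 -0.00510241  0.018     ]
tail [[0.53391254 0.05841287 0.19      ]]
```

```bash
python3 go.py 0.4713 -0.0072 0.034 53.8
```

```text
turn [-0.03  0.03 -0.22] shift [ -2.1 -11.4 177.4] yaw now [0.59366463 0.80471237] j [-0.26 -0.11  2.02 -0.    1.24  0.37] t 5.775
```

{"method": "move_arm", "body": {"series": [-2, -11.5, 20, 0, 0, -0.2, 0, 0, 35, 0, 0, 0, 0, 0, 35, 0, 0, 0, 0, 0, 35, 0, 0, 0, 0, 0, 25, 0, 0, 0, 0, 0, 17, 0, 0, 0, 0, 0, 10, 0, 0, 0, 0, 0, 0, 0, 0, 0, 0, 0, 2, 0, 0, 0, 0, 0, 1, 0, 0, 0, 0, 0, 0, 0, 0, 0]}}

```text
time: 7.15
tool_pos: [0.4717, -0.0064, 0.0323]
tool_rot: [0.892, 0.453, 0.0, 0.0]
wrist_force: [0.1, 0.4, -1.0]
opening: 0.012
finger_force: 50.7
```

{"method": "move_arm", "body": {"series": [0, 0, 1, 0, 0, 0, 0, 0, 1, 0, 0, 0, 0, 0, 0, 0, 0, 0]}}

```text
time: 7.52
tool_pos: [0.4715, -0.0064, 0.0301]
tool_rot: [0.892, 0.453, 0.0, -0.0]
wrist_force: [-0.8, -0.7, 2.7]
opening: 0.0118
finger_force: 51.1
```

Contact with the tray floor, so I release and raise.

{"method": "move_arm", "body": {"series": [0, 0, 0.5, 0, 0, 0, 0, 0, 0, 0, 0, 0]}}

```text
time: 7.78
tool_pos: [0.4715, -0.0064, 0.03]
tool_rot: [0.892, 0.453, -0.0, -0.0]
wrist_force: [-3.9, 0.7, 8.5]
opening: 0.0126
finger_force: 51.8
```

{"method": "move_arm", "body": {"series": [0, 0, 0, 0, 0, 0, 0, 0, 0, 0, 0, 0, 0, 0, 0, 0, 0, 0, 0, 0, -10, 0, 0, 0, 0, 0, -30, 0, 0, 0, 0, 0, -45, 0, 0, 0, 0, 0, -45, 0, 0, 0, 0, 0, -45, 0, 0, 0, 0, 0, -30, 0, 0, 0, 0, 0, 0, 0, 0, 0], "grip": 28}}

```text
time: 9.02
tool_pos: [0.4729, -0.0068, 0.2378]
tool_rot: [0.892, 0.453, 0.003, 0.002]
wrist_force: [0.4, -1.1, -0.6]
opening: 0.0282
finger_force: 0.0
```

```bash
python3 - <<'E'
from h import *
f=grab('wrist','w5'); s=grab('scene','s5')
u,v=np.meshgrid(np.arange(640),np.arange(480)); uv=np.c_[u.ravel(),v.ravel()]
P=dep(f,uv); i=cv2.cvtColor(f['frame'],cv2.COLOR_RGB2HSV).reshape(-1,3)
m=(P[:,2]>.009)&(P[:,2]<.0165)&(np.hypot(P[:,0]-.4735,P[:,1]+.004)<.1)
print(m.sum(),cv2.minAreaRect((P[m,:2]*1000).astype(np.float32)),np.percentile(P[m,2],[10,50,90]))
cv2.imwrite('pics/c5.png',np.hstack([cv2.resize(f['frame'][:,:,::-1],(400,300)),cv2.resize(s['frame'][105:305,180:430,::-1],(375,300),interpolation=2)]))
E
python3 go.py 0.5195 -0.3875 0.215 37.5
```

```text
3759 ((474.486328125, -4.6661834716796875), (181.35873413085938, 90.98345947265625), 54.04262161254883) [0.01112418 0.01341555 0.01510673]
turn [-0.03  0.02 16.31] shift [-193.6  331.9   18.9] yaw now [0.59049241 0.80704317] j [-0.25 -0.17  2.02  0.    1.28  0.38] t 9.125
```

View pics/c5.png

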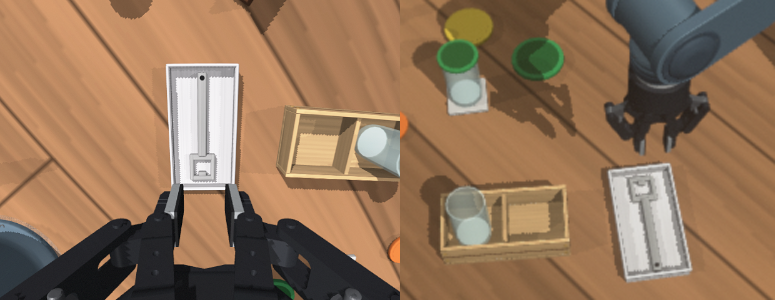

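The opener lies flat in the tray, and the lid is still on the tumbler. Back to the stack for the lid.

{"method": "move_arm", "body": {"series": [0, 8, 0, 0, 0, 8, -10, 24, 3, 0, 0, 8.3, -24, 40, 2, 0, 0, 0, -24, 40, 2, 0, 0, 0, -24, 40, 2, 0, 0, 0, -24, 40, 2, 0, 0, 0, -24, 40, 2, 0, 0, 0, -24, 40, 2, 0, 0, 0, -24, 40, 2, 0, 0, 0, -12, 24, 2, 0, 0, 0, 0, 0, 0, 0, 0, 0], "grip": 85}}

```text
time: 10.5
tool_pos: [0.5294, -0.3865, 0.2125]
tool_rot: [0.947, 0.321, -0.001, -0.002]
wrist_force: [0.1, 0.5, -0.2]
opening: 0.085
finger_force: 0.0
```

```bash
cat > lid.py <<'E'
from h import *
import sys
def lid(n,z,c0,rad):
    f=grab(n); hsv=cv2.cvtColor(f['frame'],cv2.COLOR_RGB2HSV); m=cv2.inRange(hsv,(45,100,40),(80,255,255))
    k,l,s,c=cv2.connectedComponentsWithStats(m)
    q=proj(f,[c0])[0]; i=1+np.argmin([np.hypot(*(c[j]-q))+(1e4 if s[j,4]<60 else 0) for j in range(1,k)])
    h=max(cv2.findContours((l==i).astype(np.uint8),0,1)[0],key=len); e=cv2.fitEllipse(cv2.convexHull(h)); print(n,e,plane(f,[e[0]],z))
if __name__=='__main__':
    for n in sys.argv[1:]: lid(n,.109,(.52,-.387,.109),0)
    print(r.observe()['tool_pos'])
E
python3 lid.py wrist scene side; python3 go.py 0.5195 -0.3875 0.215 37.5
```

```text
wrist ((320.7392272949219, 264.43621826171875), (97.74010467529297, 103.37983703613281), 92.7531967163086) [[ 0.52126177 -0.38742366  0.109     ]]
scene ((217.712890625, 142.06776428222656), (21.277589797973633, 27.326234817504883), 82.47808837890625) [[ 0.52042901 -0.38712604  0.109     ]]
side ((400.21051025390625, 159.57522583007812), (16.732036590576172, 24.571632385253906), 95.32972717285156) [[ 0.51716599 -0.39046559  0.109     ]]
[ 0.52996902 -0.38442303  0.21396536]
turn [-0.16  0.01  0.04] shift [-10.2  -3.9  -1. ] yaw now [0.79289424 0.60935927] j [-0.8   0.3   1.58  0.    1.27  0.12] t 10.65
```

```bash
python3 go.py 0.521 -0.3875 0.111 37.5
```

```text
turn [-0.16  0.01  0.04] shift [ -9.  -3. 103.] yaw now [0.79289424 0.60935927] j [-0.8   0.3   1.58  0.    1.27  0.12] t 10.65
```

{"method": "move_arm", "body": {"series": [-9, -3, 0, -0.1, 0, 0, 0, 0, 10, 0, 0, 0, 0, 0, 20, 0, 0, 0, 0, 0, 25, 0, 0, 0, 0, 0, 25, 0, 0, 0, 0, 0, 15, 0, 0, 0, 0, 0, 8, 0, 0, 0, 0, 0, 0, 0, 0, 0]}}

```text
time: 11.65
tool_pos: [0.5215, -0.3889, 0.112]
tool_rot: [0.947, 0.322, 0.0, 0.001]
wrist_force: [-0.7, 0.2, 0.3]
opening: 0.0852
finger_force: 0.0
```

{"method": "move_arm", "body": {"series": [0, 0, 0, 0, 0, 0, 0, 0, 0, 0, 0, 0, 0, 0, 0, 0, 0, 0, 0, 0, 0, 0, 0, 0], "grip": 60, "squeeze": 30}}

```text
time: 12.15
tool_pos: [0.5222, -0.3897, 0.1139]
tool_rot: [0.947, 0.322, 0.001, 0.002]
wrist_force: [0.4, 0.0, 5.4]
opening: 0.0647
finger_force: 33.5
```

{"method": "move_arm", "body": {"series": [0, 0, -2, 0, 0, 0, 0, 0, -3, 0, 0, 0, 0, 0, -5, 0, 0, 0, 0, 0, -15, 0, 0, 0, 0, 0, -30, 0, 0, 0, 0, 0, -40, 0, 0, 0, 0, 0, -40, 0, 0, 0, 0, 0, 0, 0, 0, 0]}}

```text
time: 13.15
tool_pos: [0.523, -0.3905, 0.2533]
tool_rot: [0.947, 0.322, 0.002, 0.005]
wrist_force: [-0.2, 1.0, 0.2]
opening: 0.0644
finger_force: 33.3
```

```bash
python3 - <<'E'
from h import *
f=grab('wrist'); s=grab('scene'); o=r.observe(); print(o['tool_pos'],o['opening'],o['finger_force'],o['wrist_force'])
cv2.imwrite('pics/c6.png',np.hstack([cv2.resize(f['frame'][:,:,::-1],(400,300)),cv2.resize(s['frame'][85:235,150:340,::-1],(380,300),interpolation=2)]))
E
python3 go.py 0.5182 0.356 0.25 37.5
```

```text
[ 0.52142443 -0.38881865  0.24791177] 0.06464507687000176 33.288522362709045 [ 0.03185563 -0.12864529 -0.91182188]
turn [ 0.15 -0.    0.01] shift [ 450.9 -592.9   -2.1] yaw now [0.7932241  0.60892982] j [-0.81  0.25  1.57 -0.    1.32  0.1 ] t 13.25
```

View pics/c6.png

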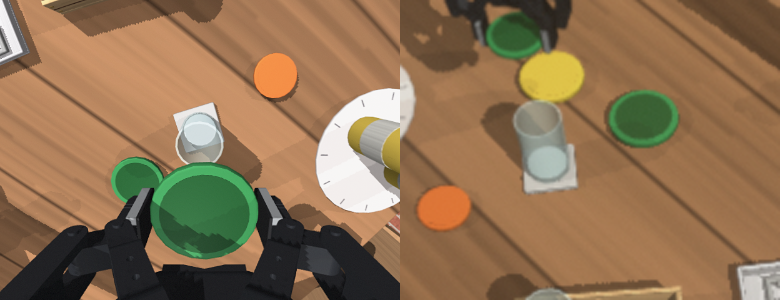

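The lid is held, and the tumbler stays on its coaster. I'll check numerically that the lid is level and where it sits in the grip.

```bash
cat > heldlid.py <<'E'
from h import *
def held():
    f=grab('wrist'); o=r.observe(); hsv=cv2.cvtColor(f['frame'],cv2.COLOR_RGB2HSV); m=cv2.inRange(hsv,(45,100,40),(80,255,255))
    k,l,s,c=cv2.connectedComponentsWithStats(m); i=1+np.argmax(s[1:,4]); v,u=np.where(l==i)
    P=dep(f,np.c_[u,v]); zt=np.median(P[:,2]); P=P[abs(P[:,2]-zt)<.02]
    a,b,c0=np.linalg.lstsq(np.c_[P[:,:2]-P[:,:2].mean(0),np.ones(len(P))],P[:,2],rcond=None)[0]
    h=max(cv2.findContours((l==i).astype(np.uint8),0,1)[0],key=len); e=cv2.fitEllipse(cv2.convexHull(h))
    p=plane(f,[e[0]],c0)[0]
    print('lid c',p,'z',c0,'tilt deg',np.degrees([a,b]),'rel tcp',p-o['tool_pos'],o['tool_pos'],np.ptp(P,0))
held()
E
python3 heldlid.py
```

```text
lid c [ 0.52266105 -0.37505873  0.2464617 ] z 0.24646169744490135 tilt deg [-0.49386896 -0.24320128] rel tcp [1.65515680e-03 1.33196529e-02 7.63145208e-06] [ 0.52100589 -0.38837838  0.24645407] [0.06557952 0.0743293  0.01723005]
```

```bash
python3 - <<'E'
s=open('heldlid.py').read()
s=s.replace("    k,l,s,c=","    u,v=np.meshgrid(np.arange(640),np.arange(480)); Z=dep(f,np.c_[u.ravel(),v.ravel()])[:,2].reshape(480,640); m[abs(Z-o['tool_pos'][2])>.03]=0\n    k,l,s,c=",1).replace("print('lid","print(e);print('lid")
open('heldlid.py','w').write(s)
E
python3 heldlid.py
```

```text
((326.25933837890625, 336.378662109375), (154.84039306640625, 174.04283142089844), 89.90975189208984)
lid c [ 0.52386991 -0.38592734  0.24501431] z 0.2450143120056168 tilt deg [-0.55225242 -0.13058602] rel tcp [ 0.00304043  0.00228561 -0.00068519] [ 0.52082948 -0.38821295  0.24569951] [0.06533143 0.0651935  0.01756589]
```

{"method": "move_arm", "body": {"series": [10, -18, -2, 0, 0, 0, 20, -36, -2, 0, 0, 0, 25, -45, 0, 0, 0, 0, 25, -45, 0, 0, 0, 0, 25, -45, 0, 0, 0, 0, 25, -45, 0, 0, 0, 0, 25, -45, 0, 0, 0, 0, 25, -45, 0, 0, 0, 0, 25, -45, 0, 0, 0, 0, 25, -45, 0, 0, 0, 0, 25, -45, 0, 0, 0, 0, 25, -45, 0, 0, 0, 0]}}

```text
time: 14.85
tool_pos: [0.4347, 0.1835, 0.2497]
tool_rot: [0.947, 0.322, -0.0, 0.001]
wrist_force: [0.7, -0.5, -0.3]
opening: 0.0643
finger_force: 33.3
```

{"method": "move_arm", "body": {"series": [25, -45, 0, 0, 0, 0, 20, -30, 0, 0, 0, 0, 6, -12, 0, 0, 0, 0, 0, 0, 0, 0, 0, 0]}}

```text
time: 15.35
tool_pos: [0.4232, 0.2817, 0.2497]
tool_rot: [0.947, 0.322, -0.0, 0.001]
wrist_force: [-0.7, -1.3, -0.7]
opening: 0.0647
finger_force: 33.3
```

```bash
python3 heldlid.py
python3 - <<'E'
from h import *
f=load('wrist'); cv2.imwrite('pics/c7.png',cv2.resize(f['frame'][:,:,::-1],(640,480)))
print(proj(f,[(.518,.356,.15)]))
E
```

```text
((326.255126953125, 336.5831604003906), (154.9783477783203, 173.98777770996094), 90.36750030517578)
lid c [0.42598379 0.28413001 0.24833752] z 0.2483375195535122 tilt deg [-0.56497464 -0.21376873] rel tcp [ 0.00243066  0.00306592 -0.00154309] [0.42355313 0.28106409 0.24988061] [0.06573711 0.06531655 0.01695341]
[[324.08925225  42.83876881]]
```

View pics/c7.png

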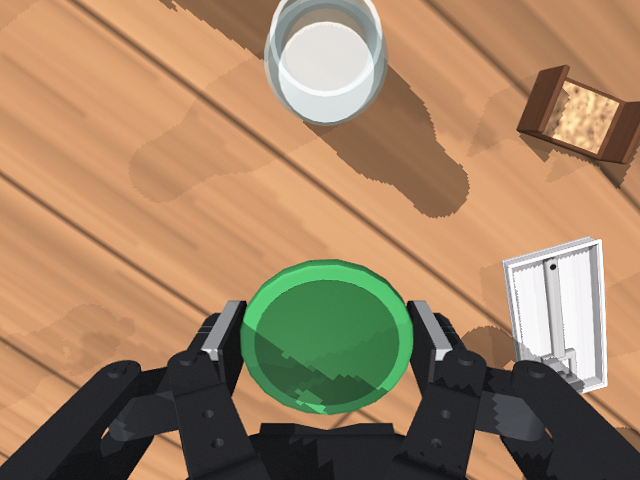

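The carafe rim spans columns 268–384, with its near edge at about row 73 and its centre near column 326. The lid is level in the grip. I'll cast the rim's extremes.

Run:
```python
from h import *
f=load('wrist'); t=np.linspace(0,6.283,100)
q=proj(f,np.c_[.518+.029*np.cos(t),.356+.029*np.sin(t),0*t+.15]); print(q.min(0),q.max(0))
p=plane(f,[(270,20),(383,20),(326,73)],.15); print(p)
e=plane(f,[(263,60),(388,60)],.06);print(np.linalg.norm(p[0]-p[1]),e)
h=cv2.cvtColor(f['frame'],cv2.COLOR_RGB2GRAY).astype(int)
print(h[20,255:285],h[20,370:400]); print(h[55:130,326])
u,v=np.meshgrid(np.arange(240,410),np.arange(130)); P=dep(f,np.c_[u.ravel(),v.ravel()]); m=(P[:,2]>.14)&(P[:,2]<.165)
print(m.sum(),P[m].min(0),P[m].max(0))
```

```text
[269.79493727 -16.61344392] [378.39633058  99.4805979 ]
[[0.50972403 0.38560642 0.15      ]
 [0.54605129 0.33830861 0.15      ]
 [0.506526   0.34591582 0.15      ]]
0.059638526572056795 [[0.49376773 0.39649525 0.06      ]
 [0.55172722 0.32097792 0.06      ]]
[108 106 106 106 106 105 105 107 106 105 105 104 105 105 104 102 110 202
 232 231 238 239 197 161 159 157 142 138 139 140] [147 159 165 163 179 219 236 239 240 228 185 166 167 170 171 171 175 174
 173 172 172 170 171 170 168 170 168 168 167 166]
[226 226 225 225 226 226 225 225 226 225 225 225 225 226 225 225 226 226
 227 227 227 227 227 228 227 228 227 228 227 227 227 227 226 227 226 228
 245 250 249 249 248 234 218 221 222 223 223 222 222 222 223 222 222 222
 222 222 222 222 221 223 221 222 221 221 222 223 228 168 116 120 121  96
  96  97  98]
2265 [0.49059721 0.32713278 0.14001295] [0.54905631 0.38670682 0.15412908]
```

```bash
python3 go.py 0.5173 0.3538 0.20 37.5
```

```text
turn [0.1  0.07 0.03] shift [118.7  -0.6  49.9] yaw now [0.79307686 0.60912046] j [ 0.36 -0.09  1.92 -0.    1.31  1.28] t 15.4
```

{"method": "move_arm", "body": {"series": [15, 0, 0, 0, 0, 0, 25, 0, 0, 0.1, 0.1, 0, 30, 0, 0, 0, 0, 0, 28, -0.6, 0, 0, 0, 0, 15, 0, 10, 0, 0, 0, 5.7, 0, 20, 0, 0, 0, 0, 0, 15, 0, 0, 0, 0, 0, 5, 0, 0, 0, 0, 0, 0, 0, 0, 0, 0, 0, 0, 0, 0, 0]}}

```text
time: 16.65
tool_pos: [0.5182, 0.3544, 0.2014]
tool_rot: [0.947, 0.322, 0.002, -0.0]
wrist_force: [0.1, -0.2, -0.7]
opening: 0.0644
finger_force: 33.3
```

```bash
python3 heldlid.py;python3 go.py 0.5173 0.3538 0.168 37.5
```

```text
((326.2818298339844, 336.4701843261719), (154.30917358398438, 174.27488708496094), 89.81311798095703)
lid c [0.52107574 0.35686228 0.19994383] z 0.19994383098626137 tilt deg [-0.41289831 -0.00409664] rel tcp [ 0.00281644  0.00239101 -0.00150026] [0.5182593  0.35447128 0.20144409] [0.0651737  0.06509704 0.01683705]
turn [ 0.02 -0.19  0.01] shift [-1.2 -0.1 33.4] yaw now [0.79319023 0.60896518] j [0.42 0.24 1.66 0.   1.23 1.34] t 16.7
```

{"method": "move_arm", "body": {"series": [-1, 0, 10, 0, 0, 0, 0, 0, 13, 0, 0, 0, 0, 0, 8, 0, 0, 0, 0, 0, 3, 0, 0, 0, 0, 0, 2, 0, 0, 0, 0, 0, 2, 0, 0, 0, 0, 0, 0, 0, 0, 0]}}

```text
time: 17.58
tool_pos: [0.5173, 0.3538, 0.1626]
tool_rot: [0.947, 0.322, 0.001, -0.0]
wrist_force: [0.5, -0.0, -1.2]
opening: 0.0645
finger_force: 33.4
```

{"method": "move_arm", "body": {"series": [0, 0, 1, 0, 0, 0, 0, 0, 1, 0, 0, 0, 0, 0, 0, 0, 0, 0]}}

```text
time: 17.95
tool_pos: [0.5172, 0.3538, 0.1605]
tool_rot: [0.947, 0.322, 0.001, -0.0]
wrist_force: [-0.7, 0.3, -1.0]
opening: 0.0644
finger_force: 33.5
```

{"method": "move_arm", "body": {"series": [0, 0, 1, 0, 0, 0, 0, 0, 1, 0, 0, 0, 0, 0, 0, 0, 0, 0]}}

```text
time: 18.32
tool_pos: [0.5174, 0.3539, 0.1599]
tool_rot: [0.947, 0.322, 0.001, -0.0]
wrist_force: [-4.3, -1.3, 7.2]
opening: 0.0645
finger_force: 34.0
```

Contact came at the height expected for a seated lid. Release.

{"method": "move_arm", "body": {"series": [0, 0, 0, 0, 0, 0, 0, 0, 0, 0, 0, 0, 0, 0, 0, 0, 0, 0, 0, 0, 0, 0, 0, 0, 0, 0, -10, 0, 0, 0, 0, 0, -25, 0, 0, 0, 0, 0, -35, 0, 0, 0, 0, 0, -30, 0, 0, 0, 0, 0, 0, 0, 0, 0], "grip": 85}}

```text
time: 19.45
tool_pos: [0.5186, 0.3544, 0.2626]
tool_rot: [0.947, 0.322, 0.004, -0.001]
wrist_force: [0.4, -1.0, -0.6]
opening: 0.085
finger_force: 0.0
```

```bash
python3 - <<'E'
from h import *
for n in('wrist','scene','side'):
    f=grab(n); m=cv2.inRange(cv2.cvtColor(f['frame'],cv2.COLOR_RGB2HSV),(45,100,40),(80,255,255))
    k,l,s,c=cv2.connectedComponentsWithStats(m); q=proj(f,[(.519,.356,.157)])[0]
    i=1+np.argmin(np.hypot(*(c[1:]-q).T)+1e4*(s[1:,4]<60)); v,u=np.where(l==i); P=dep(f,np.c_[u,v]); P=P[abs(P[:,2]-np.median(P[:,2]))<.015]
    a,b,c0=np.linalg.lstsq(np.c_[P[:,:2]-P[:,:2].mean(0),np.ones(len(P))],P[:,2],rcond=None)[0]
    e=cv2.fitEllipse(cv2.convexHull(max(cv2.findContours((l==i).astype(np.uint8),0,1)[0],key=len)))
    print(n,plane(f,[e[0]],.157),'z',c0,'tilt',np.degrees([a,b]),len(P))
E
python3 go.py 0.52 -0.387 0.25 141
```

```text
wrist [[0.51819299 0.35474083 0.157     ]] z 0.15855004370915612 tilt [-0.07438383 -0.1338283 ] 7770
scene [[0.51742827 0.35474669 0.157     ]] z 0.15740853754696918 tilt [0.64028653 0.67325042] 888
side [[0.5131874 0.3520605 0.157    ]] z 0.1574369269794284 tilt [ 0.27061235 -1.092683  ] 796
turn [-3.0000e-02 -1.0000e-02 -1.0349e+02] shift [-468.6 -573.2    7.2] yaw now [0.79325956 0.60888358] j [0.42 0.19 1.62 0.   1.33 1.34] t 19.6
```

The lid is seated level on the carafe, its top at about 157 mm in all views. Now the tumbler: turn first, then travel.

{"method": "move_arm", "body": {"series": [0, 0, 0, 0, 0, 6, 0, 0, 0, 0, 0, 10, 0, 0, 0, 0, 0, 10, 0, 0, 0, 0, 0, 10, 0, 0, 0, 0, 0, 10, 0, 0, 0, 0, 0, 10, 0, 0, 0, 0, 0, 10, 0, 0, 0, 0, 0, 7, 0, 0, 0, 0, 0, 3.5, 0, 0, 0, 0, 0, 0]}}

```text
time: 20.85
tool_pos: [0.5165, 0.3533, 0.2566]
tool_rot: [0.943, -0.333, -0.001, 0.0]
wrist_force: [0.3, 0.2, -0.7]
opening: 0.0851
finger_force: 0.0
```

```bash
python3 go.py 0.50 -0.37 0.25 -39
```

```text
turn [0.06 0.06 0.05] shift [442.4 572.5   6.6] yaw now [ 0.77768561 -0.62865261] j [0.42 0.19 1.62 0.   1.33 2.67] t 20.85
```

{"method": "move_arm", "body": {"series": [15, 20, 0, 0, 0, 0, 30, 40, 0, 0, 0, 0, 36, 47, 0, 0, 0, 0, 36, 47, 0, 0, 0, 0, 36, 47, 0, 0, 0, 0, 36, 47, 0, 0, 0, 0, 36, 47, 0, 0, 0, 0, 36, 47, 0, 0, 0, 0, 36, 47, 0, 0, 0, 0, 36, 47, 0, 0, 0, 0, 36, 47, 0, 0, 0, 0, 36, 47, 0, 0, 0, 0]}}

```text
time: 22.35
tool_pos: [0.4978, -0.3148, 0.2569]
tool_rot: [0.943, -0.333, -0.0, -0.001]
wrist_force: [1.3, 0.0, 0.6]
opening: 0.0847
finger_force: 0.0
```

{"method": "move_arm", "body": {"series": [25, 30, 0, 0, 0, 0, 10, 12, 0, 0, 0, 0, 0, 0, 0, 0, 0, 0, 0, 0, 0, 0, 0, 0]}}

```text
time: 22.85
tool_pos: [0.4994, -0.3664, 0.2574]
tool_rot: [0.943, -0.333, 0.0, -0.001]
wrist_force: [0.4, -1.1, 1.0]
opening: 0.0851
finger_force: 0.0
```

```bash
cat > rim.py <<'E'
from h import *
import sys
cx,cy,zt=map(float,sys.argv[1:4])
for n in sys.argv[4:]:
    f=grab(n); u,v=np.meshgrid(np.arange(640),np.arange(480)); P=dep(f,np.c_[u.ravel(),v.ravel()])
    m=(abs(P[:,2]-zt)<.007)&(np.hypot(P[:,0]-cx,P[:,1]-cy)<.045)&(f['depth'].ravel()>0)
    p=P[m]
    if len(p)<5: print(n,len(p)); continue
    c,rad=cv2.minEnclosingCircle((p[:,:2]*1000).astype(np.float32)); print(n,len(p),c,rad,p.min(0),p.max(0))
E
python3 rim.py .521 -.3875 .104 wrist scene side
python3 - <<'E'
from h import *
o=r.observe();print(o['tool_pos'])
for n in('wrist','scene'):
    f=load(n); u,v=np.meshgrid(np.arange(640),np.arange(480)); P=dep(f,np.c_[u.ravel(),v.ravel()]); h=cv2.cvtColor(f['frame'],cv2.COLOR_RGB2HSV).reshape(-1,3)
    m=(np.hypot(P[:,0]-.521,P[:,1]+.3875)<.06)&(h[:,1]<45)&(h[:,2]>120)&(P[:,2]<.02)&(P[:,2]>.003); print(n,m.sum(),cv2.minAreaRect((P[m,:2]*1000).astype(np.float32)))
E
```

```text
wrist 1190 (522.0902099609375, -386.7974853515625) 29.031917572021484 [ 0.49348162 -0.41546974  0.0970062 ] [ 0.55111081 -0.35802023  0.10751971]
scene 144 (520.2733764648438, -385.3696594238281) 31.063091278076172 [ 0.49113335 -0.41560121  0.09710436] [ 0.55129464 -0.35450536  0.11007802]
side 151 (516.2736206054688, -391.99542236328125) 33.72298049926758 [ 0.48819009 -0.42543108  0.09707943] [ 0.54483371 -0.35855972  0.10934201]
[ 0.49950094 -0.36654697  0.25783632]
wrist 2813 ((525.3807983398438, -387.99041748046875), (65.52092742919922, 56.89128112792969), 54.267704010009766)
scene 242 ((522.5447998046875, -382.11236572265625), (67.09475708007812, 65.18990325927734), 55.65457534790039)
```

The tumbler centre is (0.5217, -0.387), and its radius of 29.0 mm matches. I'll approach and grip at TCP height 0.084.

```bash
python3 go.py 0.5215 -0.387 0.084 -39
```

```text
turn [-0.1  -0.02  0.1 ] shift [ 30.    2.1 173.8] yaw now [ 0.77827985 -0.62791743] j [-0.82  0.17  1.64  0.    1.33  1.43] t 23.0
```

{"method": "move_arm", "body": {"series": [20, 2, 0, -0.1, 0, 0, 10, 0, 20, 0, 0, 0, 0, 0, 30, 0, 0, 0, 0, 0, 35, 0, 0, 0, 0, 0, 35, 0, 0, 0, 0, 0, 25, 0, 0, 0, 0, 0, 18, 0, 0, 0, 0, 0, 10, 0, 0, 0, 0, 0, 0, 0, 0, 0, 0, 0, 0, 0, 0, 0]}}

```text
time: 24.25
tool_pos: [0.5219, -0.3888, 0.086]
tool_rot: [0.943, -0.334, 0.001, 0.001]
wrist_force: [0.6, 0.8, 0.8]
opening: 0.0851
finger_force: 0.0
```

{"method": "move_arm", "body": {"series": [0, 0, 0, 0, 0, 0, 0, 0, 0, 0, 0, 0, 0, 0, 0, 0, 0, 0, 0, 0, 0, 0, 0, 0], "grip": 50, "squeeze": 35}}

```text
time: 24.75
tool_pos: [0.5219, -0.3887, 0.0858]
tool_rot: [0.943, -0.334, 0.001, 0.0]
wrist_force: [-0.5, 1.6, 4.9]
opening: 0.0575
finger_force: 38.0
```

{"method": "move_arm", "body": {"series": [0, 0, -2, 0, 0, 0, 0, 0, -4, 0, 0, 0, 0, 0, -10, 0, 0, 0, 0, 0, -20, 0, 0, 0, 0, 0, -30, 0, 0, 0, 0, 0, -30, 0, 0, 0, 0, 0, 0, 0, 0, 0]}}

```text
time: 25.62
tool_pos: [0.5229, -0.3899, 0.1854]
tool_rot: [0.943, -0.334, 0.004, 0.002]
wrist_force: [0.2, -0.5, -1.6]
opening: 0.0581
finger_force: 38.0
```

```bash
python3 go.py 0.604 -0.115 0.18 -39; python3 rim.py .521 -.3875 .2 scene wrist
python3 - <<'E'
from h import *
P=np.load('P.npy'); f=load('scene')
u,v=np.meshgrid(np.arange(640),np.arange(480)); uv=np.c_[u.ravel(),v.ravel()]; P=dep(f,uv)
m=(P[:,2]>.041)&(P[:,2]<.056)&(np.hypot(P[:,0]-.64,P[:,1]+.144)<.12); print(cv2.minAreaRect((P[m,:2]*1000).astype(np.float32)))
h=cv2.cvtColor(f['frame'],cv2.COLOR_RGB2HSV).reshape(-1,3)
m=(np.hypot(P[:,0]-.521,P[:,1]+.3875)<.06)&(h[:,1]<45)&(h[:,2]>120)&(P[:,2]<.02)&(P[:,2]>.003); print('coaster',m.sum(),cv2.minAreaRect((P[m,:2]*1000).astype(np.float32)))
E
```

```text
turn [ 0.06 -0.49  0.01] shift [-110.  -264.7    5.4] yaw now [ 0.77724079 -0.62914525] j [-0.81  0.31  1.61  0.    1.21  1.44] t 25.625
scene 94 (521.3248291015625, -387.0267333984375) 29.993257522583008 [ 0.49189071 -0.41497877  0.19309359] [ 0.55084822 -0.35703381  0.20683378]
wrist 9182 (527.4188842773438, -392.9765930175781) 43.92294692993164 [ 0.49418884 -0.42807087  0.1930005 ] [ 0.55882626 -0.35849551  0.20699957]
((638.7847290039062, -144.42034912109375), (103.22534942626953, 189.97384643554688), 51.36542510986328)
coaster 555 ((522.0964965820312, -382.8548278808594), (71.25143432617188, 65.08908081054688), 53.791141510009766)
```

{"method": "move_arm", "body": {"series": [-6, -15, -10, 0, 0, 0, -12, -30, -10, 0, 0, 0, -18, -43, 0, 0, 0, 0, -18, -43, 0, 0, 0, 0, -18, -43, 0, 0, 0, 0, -18, -43, 0, 0, 0, 0, -14, -32, 0, 0, 0, 0, -6, -15, 0, 0, 0, 0, 0, 0, 0, 0, 0, 0, 0, 0, 0, 0, 0, 0]}}

```text
time: 26.98
tool_pos: [0.6016, -0.1147, 0.2005]
tool_rot: [0.943, -0.334, -0.0, 0.0]
wrist_force: [0.3, -0.2, -2.3]
opening: 0.0579
finger_force: 38.2
```

```bash
python3 go.py 0.6033 -0.1155 0.087 -38.8
python3 - <<'E'
from h import *
f=grab('wrist'); s=grab('scene'); a=grab('side')
cv2.imwrite('pics/c8.png',np.hstack([cv2.resize(f['frame'][:,:,::-1],(400,300)),cv2.resize(a['frame'][120:280,240:440,::-1],(375,300),interpolation=2)]))
for f in (f,s):
    u,v=np.meshgrid(np.arange(640),np.arange(480)); P=dep(f,np.c_[u.ravel(),v.ravel()])
    m=(P[:,2]>.041)&(P[:,2]<.056)&(np.hypot(P[:,0]-.64,P[:,1]+.144)<.12); print(m.sum(),cv2.minAreaRect((P[m,:2]*1000).astype(np.float32)))
E
```

```text
turn [ 0.03 -0.01 -0.25] shift [  1.8  -0.4 113.5] yaw now [ 0.77664218 -0.62994198] j [-0.37  0.21  1.7  -0.    1.23  1.88] t 26.975
8083 ((640.0396728515625, -146.19473266601562), (98.75308227539062, 189.9927520751953), 50.51750564575195)
808 ((639.1747436523438, -144.74192810058594), (102.75465393066406, 190.12118530273438), 50.35858154296875)
```

View pics/c8.png

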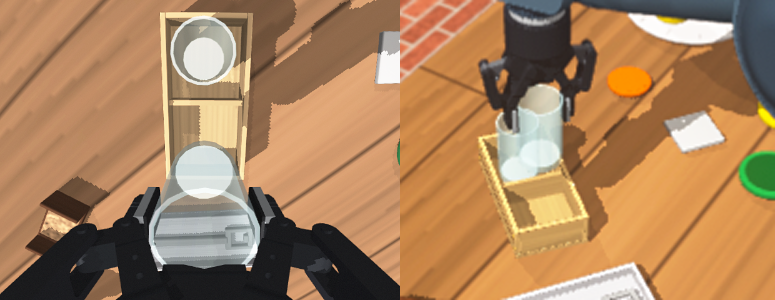

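The wrist view shows the tumbler upright in the grip and the other glass in the far compartment; the empty compartment lies below. Lowering.

```bash
python3 go.py 0.604 -0.116 0.087 -39
```

```text
turn [ 0.01 -0.02 -0.08] shift [  2.5  -0.7 113.6] yaw now [ 0.77624072 -0.63043654] j [-0.37  0.21  1.7  -0.    1.23  1.88] t 27.125
```

{"method": "move_arm", "body": {"series": [2.5, -0.7, 10, 0, 0, 0, 0, 0, 20, 0, 0, 0, 0, 0, 25, 0, 0, 0, 0, 0, 25, 0, 0, 0, 0, 0, 18, 0, 0, 0, 0, 0, 10, 0, 0, 0, 0, 0, 4, 0, 0, 0, 0, 0, 0, 0, 0, 0, 0, 0, 2, 0, 0, 0, 0, 0, 0, 0, 0, 0]}}

```text
time: 28.38
tool_pos: [0.6046, -0.1149, 0.0871]
tool_rot: [0.943, -0.334, 0.001, 0.0]
wrist_force: [-0.0, -0.1, -2.0]
opening: 0.0578
finger_force: 38.2
```

{"method": "move_arm", "body": {"series": [0, 0, 1, 0, 0, 0, 0, 0, 1, 0, 0, 0, 0, 0, 0, 0, 0, 0]}}

```text
time: 28.75
tool_pos: [0.6042, -0.1149, 0.0845]
tool_rot: [0.943, -0.334, 0.0, 0.0]
wrist_force: [0.5, -0.1, -1.7]
opening: 0.0576
finger_force: 38.2
```

{"method": "move_arm", "body": {"series": [0, 0, 1, 0, 0, 0, 0, 0, 1, 0, 0, 0, 0, 0, 0, 0, 0, 0]}}

```text
time: 29.12
tool_pos: [0.6045, -0.1149, 0.0829]
tool_rot: [0.943, -0.334, 0.0, 0.0]
wrist_force: [-0.8, 0.7, -0.3]
opening: 0.0577
finger_force: 38.3
```

{"method": "move_arm", "body": {"series": [0, 0, 0.7, 0, 0, 0, 0, 0, 0.7, 0, 0, 0, 0, 0, 0, 0, 0, 0]}}

```text
time: 29.5
tool_pos: [0.6047, -0.1151, 0.0829]
tool_rot: [0.943, -0.334, 0.0, 0.0]
wrist_force: [-3.4, 1.4, 8.3]
opening: 0.0578
finger_force: 38.7
```

{"method": "move_arm", "body": {"series": [0, 0, 0, 0, 0, 0, 0, 0, 0, 0, 0, 0, 0, 0, 0, 0, 0, 0, 0, 0, 0, 0, 0, 0, 0, 0, -10, 0, 0, 0, 0, 0, -25, 0, 0, 0, 0, 0, -40, 0, 0, 0, 0, 0, -45, 0, 0, 0, 0, 0, -35, 0, 0, 0, 0, 0, -10, 0, 0, 0, 0, 0, 0, 0, 0, 0], "grip": 85}}

```text
time: 30.88
tool_pos: [0.6042, -0.1148, 0.2463]
tool_rot: [0.943, -0.334, 0.0, 0.0]
wrist_force: [0.8, 0.8, -0.8]
opening: 0.085
finger_force: 0.0
```

```bash
python3 rim.py .604 -.116 .101 wrist scene; python3 rim.py .675 -.173 .101 wrist scene; python3 go.py 0.50 -0.37 0.25 -35.5;python3 go.py 0.50 -0.37 0.25 54.5
```

```text
wrist 1311 (605.3524780273438, -113.19913482666016) 29.041465759277344 [ 0.57654683 -0.14185121  0.09401718] [ 0.6342462  -0.0846097   0.10449308]
scene 159 (605.5759887695312, -112.82794189453125) 30.966672897338867 [ 0.57550903 -0.14255921  0.09404959] [ 0.63328502 -0.08260832  0.10670203]
wrist 1548 (680.310791015625, -175.54505920410156) 28.973512649536133 [ 0.6515557  -0.20430778  0.09401125] [ 0.70903124 -0.14686449  0.10456381]
scene 166 (678.8489990234375, -174.19479370117188) 30.34010887145996 [ 0.65017491 -0.20379267  0.09405005] [ 0.70807392 -0.14497277  0.10502189]
turn [ 0.06  0.17 -3.49] shift [ 64.2 268.   -5.9] yaw now [ 0.77724957 -0.62918518] j [-0.37  0.18  1.66 -0.    1.31  1.88] t 31.075
turn [-9.000e-02  1.900e-01 -9.349e+01] shift [-268.    64.2   -5.9] yaw now [ 0.77724957 -0.62918518] j [-0.37  0.18  1.66 -0.    1.31  1.88] t 31.075
```

The tumbler is upright, with its rim at 101 mm and radius 29, and the other glass is in place. On to the coaster.

{"method": "move_arm", "body": {"series": [0, 0, 0, 0, 0, -6.5, 0, 0, 0, 0, 0, -10, 0, 0, 0, 0, 0, -10, 0, 0, 0, 0, 0, -10, 0, 0, 0, 0, 0, -10, 0, 0, 0, 0, 0, -10, 0, 0, 0, 0, 0, -10, 0, 0, 0, 0, 0, -10, 0, 0, 0, 0, 0, -10, 0, 0, 0, 0, 0, -7, 0, 0, 0, 0, 0, 0]}}

```text
time: 32.45
tool_pos: [0.6038, -0.1147, 0.2449]
tool_rot: [0.889, 0.457, -0.001, -0.001]
wrist_force: [0.7, 0.1, -1.3]
opening: 0.085
finger_force: 0.0
```

{"method": "move_arm", "body": {"series": [-15, 4, 0, 0, 0, 0, -30, 7, 0, 0, 0, 0, -45, 11, 0, 0, 0, 0, -45, 11, 0, 0, 0, 0, -45, 11, 0, 0, 0, 0, -45, 11, 0, 0, 0, 0, -30, 7, 0, 0, 0, 0, -13, 2, 0, 0, 0, 0, 0, 0, 0, 0, 0, 0, 0, 0, 0, 0, 0, 0]}}

```text
time: 33.7
tool_pos: [0.5011, -0.3693, 0.2462]
tool_rot: [0.889, 0.458, 0.0, -0.0]
wrist_force: [0.3, -0.5, -0.4]
opening: 0.085
finger_force: 0.0
```

```bash
cat > coas.py <<'E'
from h import *
import sys
cx,cy,zt=map(float,sys.argv[1:4])
for n in sys.argv[4:]:
    f=grab(n); h=cv2.cvtColor(f['frame'],cv2.COLOR_RGB2HSV)
    u,v=np.meshgrid(np.arange(640),np.arange(480)); P=dep(f,np.c_[u.ravel(),v.ravel()]).reshape(480,640,3)
    m=((h[:,:,1]<45)&(h[:,:,2]>130)&(np.hypot(P[:,:,0]-cx,P[:,:,1]-cy)<.06)&(P[:,:,2]<zt+.012)&(P[:,:,2]>zt-.012)).astype(np.uint8)
    c=max(cv2.findContours(m,0,1)[0],key=cv2.contourArea).reshape(-1,2); p=plane(f,c,zt)[:,:2]*1000
    print(n,m.sum(),cv2.minAreaRect(p.astype(np.float32)),np.median(P[m>0][:,2]))
o=r.observe(); print(o['tool_pos'],o['tool_rot'])
E
python3 coas.py .521 -.3875 .009 wrist scene side
```

```text
wrist 4472 ((522.44482421875, -385.075927734375), (65.5791015625, 64.93868255615234), 54.28305435180664) 0.0103430847400727
scene 571 ((522.49267578125, -382.05377197265625), (68.65245819091797, 64.96591186523438), 54.115478515625) 0.00831149040318957
side 438 ((516.665283203125, -386.3867492675781), (67.30406951904297, 70.65473175048828), 53.90047836303711) 0.009994800912925816
[ 0.50127069 -0.36923186  0.24632561] [8.88661640e-01 4.58563470e-01 1.13930238e-04 1.46225655e-04]
```

```bash
python3 go.py 0.5222 -0.3848 0.034 54.2
```

```text
turn [ 0.02 -0.    0.39] shift [ -0.4  26.1 212.3] yaw now [0.57943906 0.81501556] j [-0.82  0.19  1.64  0.    1.31 -0.2 ] t 33.85
```

{"method": "move_arm", "body": {"series": [0, 13, 0, 0, 0, 0.4, 0, 13, 20, 0, 0, 0, 0, 0, 40, 0, 0, 0, 0, 0, 45, 0, 0, 0, 0, 0, 45, 0, 0, 0, 0, 0, 35, 0, 0, 0, 0, 0, 18, 0, 0, 0, 0, 0, 9, 0, 0, 0, 0, 0, 0, 0, 0, 0, 0, 0, 0, 0, 0, 0], "grip": 75}}

```text
time: 35.1
tool_pos: [0.5229, -0.3863, 0.036]
tool_rot: [0.891, 0.455, 0.0, 0.002]
wrist_force: [-0.3, 1.0, -0.3]
opening: 0.0747
finger_force: 0.0
```

```bash
python3 go.py 0.5222 -0.3848 0.030 54.2
python3 - <<'E'
from h import *
f=grab('wrist'); u,v=np.meshgrid(np.arange(640),np.arange(480)); P=dep(f,np.c_[u.ravel(),v.ravel()]); h=cv2.cvtColor(f['frame'],cv2.COLOR_RGB2HSV).reshape(-1,3)
o=r.observe(); from scipy.spatial.transform import Rotation as Ro
T=Ro.from_quat(o['tool_rot']).inv().apply(P-o['tool_pos'])*1000
for s in(-1,1):
    m=(s*T[:,1]>33)&(s*T[:,1]<62)&(abs(T[:,0])<14)&(P[:,2]<.05)&(f['depth'].ravel()>0)
    d=m&(h[:,2]<110); print(s,m.sum(),d.sum(),'tool z of dark pts pct',np.percentile(T[d,2],[50,90,98]) if d.any() else '', 'inner y',np.percentile(s*T[d,1],[2,10]) if d.any() else '')
E
python3 coas.py .5222 -.3848 .009 wrist
```

```text
turn [ 0.19  0.04 -0.09] shift [ 0.8 -1.4  6. ] yaw now [0.58619763 0.81016787] j [-0.81  0.51  1.65 -0.    0.97 -0.18] t 35.1
-1 4549 1765 tool z of dark pts pct [-2.86449812  8.68764027 12.4522698 ] inner y [36.78858414 36.92819768]
1 4787 1739 tool z of dark pts pct [-2.59298539  9.10363081 13.04589041] inner y [37.46792044 37.6466749 ]
wrist 20761 ((522.1420288085938, -384.77642822265625), (67.5380859375, 65.7262954711914), 54.16518020629883) 0.01037210986756712
[ 0.52264183 -0.38612666  0.03577699] [8.90567195e-01 4.54849460e-01 4.02885961e-04 1.37046397e-03]
```

{"method": "move_arm", "body": {"series": [0.8, -1.4, 4, 0.2, 0, 0, 0, 0, 4, 0, 0, 0, 0, 0, 3, 0, 0, 0, 0, 0, 0, 0, 0, 0]}}

```text
time: 35.7
tool_pos: [0.521, -0.3837, 0.0228]
tool_rot: [0.891, 0.455, -0.001, -0.002]
wrist_force: [-0.4, -1.1, -0.3]
opening: 0.0746
finger_force: 0.0
```

{"method": "move_arm", "body": {"series": [0, 0, 1, 0, 0, 0, 0, 0, 1, 0, 0, 0, 0, 0, 1, 0, 0, 0, 0, 0, 0, 0, 0, 0]}}

```text
time: 36.2
tool_pos: [0.5212, -0.3839, 0.0202]
tool_rot: [0.891, 0.455, -0.001, -0.001]
wrist_force: [0.7, 0.2, 0.0]
opening: 0.075
finger_force: 0.0
```

{"method": "move_arm", "body": {"series": [0, 0, 1, 0, 0, 0, 0, 0, 0, 0, 0, 0]}}

```text
time: 36.45
tool_pos: [0.5212, -0.3839, 0.0192]
tool_rot: [0.891, 0.455, -0.001, -0.001]
wrist_force: [-0.3, -0.5, 0.2]
opening: 0.0748
finger_force: 0.0
```

{"method": "move_arm", "body": {"series": [0, 0, 0, 0, 0, 0, 0, 0, 0, 0, 0, 0, 0, 0, 0, 0, 0, 0, 0, 0, 0, 0, 0, 0], "grip": 60, "squeeze": 40}}

```text
time: 36.95
tool_pos: [0.5215, -0.3842, 0.0197]
tool_rot: [0.891, 0.455, -0.001, -0.001]
wrist_force: [0.3, -0.6, 3.6]
opening: 0.0643
finger_force: 45.3
```

{"method": "move_arm", "body": {"series": [0, 0, -2, 0, 0, 0, 0, 0, -4, 0, 0, 0, 0, 0, -10, 0, 0, 0, 0, 0, -25, 0, 0, 0, 0, 0, -40, 0, 0, 0, 0, 0, -40, 0, 0, 0, 0, 0, -15, 0, 0, 0, 0, 0, 0, 0, 0, 0]}}

```text
time: 37.95
tool_pos: [0.5219, -0.3845, 0.1562]
tool_rot: [0.891, 0.455, -0.0, -0.0]
wrist_force: [-0.1, -1.0, -1.5]
opening: 0.0645
finger_force: 44.9
```

```bash
cat > heldc.py <<'E'
from h import *
from scipy.spatial.transform import Rotation as Ro
f=grab('wrist'); h=cv2.cvtColor(f['frame'],cv2.COLOR_RGB2HSV); o=r.observe()
u,v=np.meshgrid(np.arange(640),np.arange(480)); P=dep(f,np.c_[u.ravel(),v.ravel()]); T=Ro.from_quat(o['tool_rot']).inv().apply(P-o['tool_pos'])*1000
m=(h[:,:,1].ravel()<60)&(h[:,:,2].ravel()>110)&(np.hypot(T[:,0],T[:,1])<55)&(abs(T[:,1])<33)&(abs(T[:,2]-9)<14)
t=T[m]; t=t[abs(t[:,2]-np.median(t[:,2]))<4]; a=np.linalg.lstsq(np.c_[t[:,:2]-t[:,:2].mean(0),np.ones(len(t))],t[:,2],rcond=None)[0]
print(len(t),'tilt',np.degrees(a[:2]),'top tool z',a[2],'x range',np.percentile(t[:,0],[.5,99.5]),'rect',cv2.minAreaRect(t[:,:2].astype(np.float32)))
print(o['tool_pos'],o['wrist_force'],o['opening'])
E
python3 heldc.py; python3 coas.py .5222 -.3848 .009 scene; python3 go.py 0.60 0.09 0.2 112
```

```text
24237 tilt [ 0.3265603  -0.36539651] top tool z 7.6225761834126375 x range [-32.72429255  32.09351551] rect ((-0.7361030578613281, 0.019927978515625), (65.97732543945312, 66.4488525390625), 89.97221374511719)
[ 0.52121673 -0.38379023  0.15441853] [ 0.03169733 -0.68504368 -2.14648661] 0.06451770491183519
turn [ -0.31  -0.2  -57.89] shift [409.3 250.7 -46.6] yaw now [0.58623524 0.81014072] j [-0.81  0.35  1.63 -0.    1.17 -0.18] t 38.05Traceback (most recent call last):
  File "coas.py", line 8, in <module>
    c=max(cv2.findContours(m,0,1)[0],key=cv2.contourArea).reshape(-1,2); p=plane(f,c,zt)[:,:2]*1000
      ~~~^^^^^^^^^^^^^^^^^^^^^^^^^^^^^^^^^^^^^^^^^^^^^^^^
ValueError: max() iterable argument is empty
```

The coaster is held level and centred. Turning, then to just short of the holder for a look.

{"method": "move_arm", "body": {"series": [0, 0, -10, 0, 0, -5, 0, 0, -15, 0, 0, -10, 0, 0, -15, 0, 0, -10, 0, 0, -6, 0, 0, -10, 0, 0, 0, 0, 0, -10, 0, 0, 0, 0, 0, -8, 0, 0, 0, -0.3, -0.2, -4.9, 0, 0, 0, 0, 0, 0]}}

```text
time: 39.05
tool_pos: [0.5209, -0.3836, 0.1989]
tool_rot: [0.56, 0.829, 0.001, -0.001]
wrist_force: [-0.9, 0.4, -0.9]
opening: 0.0644
finger_force: 44.8
```

```bash
python3 go.py 0.678 0.05 0.2 112
```

```text
turn [ 0.11 -0.15 -0.05] shift [343.2 308.   -1.1] yaw now [-0.37372398  0.92753647] j [-0.81  0.29  1.61  0.    1.24 -1.19] t 39.05
```

{"method": "move_arm", "body": {"series": [15, 13, 0, 0, 0, 0, 28, 26, 0, 0, 0, 0, 40, 36, 0, 0, 0, 0, 40, 36, 0, 0, 0, 0, 40, 36, 0, 0, 0, 0, 40, 36, 0, 0, 0, 0, 40, 36, 0, 0, 0, 0, 40, 36, 0, 0, 0, 0, 32, 28, 0, 0, 0, 0, 20, 18, 0, 0, 0, 0, 8, 7, 0, 0, 0, 0, 0, 0, 0, 0, 0, 0]}}

```text
time: 40.55
tool_pos: [0.6784, 0.0499, 0.2016]
tool_rot: [0.559, 0.829, 0.001, 0.001]
wrist_force: [0.6, 0.1, -0.1]
opening: 0.0644
finger_force: 44.8
```

```bash
python3 - <<'E'
from h import *
for n in('wrist','scene','side'):
    f=grab(n); u,v=np.meshgrid(np.arange(640),np.arange(480)); P=dep(f,np.c_[u.ravel(),v.ravel()])
    near=np.hypot(P[:,0]-.6366,P[:,1]-.152)<.06
    for lo,hi,k in((.037,.048,'walltops'),(.006,.019,'bed')):
        m=near&(P[:,2]>lo)&(P[:,2]<hi); print(n,k,m.sum(),cv2.minAreaRect((P[m,:2]*1000).astype(np.float32)) if m.sum()>5 else '')
    print(proj(f,[(.6366,.152,.012)]))
E
python3 heldc.py
```

```text
wrist walltops 1648 ((636.6344604492188, 150.1245574951172), (58.373348236083984, 94.32413482666016), 20.58080291748047)
wrist bed 8636 ((636.7257690429688, 150.9251708984375), (58.839664459228516, 83.34822845458984), 20.83409309387207)
[[323.28657561  79.70799225]]
scene walltops 155 ((636.5787353515625, 151.79539489746094), (57.548789978027344, 94.42170715332031), 21.413610458374023)
scene bed 1037 ((637.38916015625, 157.04002380371094), (98.84162902832031, 96.32111358642578), 16.59636688232422)
[[343.23222175 345.08369748]]
side walltops 163 ((633.2083740234375, 148.49673461914062), (56.11436080932617, 99.94371032714844), 21.347448348999023)
side bed 720 ((627.3067016601562, 147.37095642089844), (73.48619842529297, 96.99930572509766), 21.739410400390625)
[[234.59012578 302.75659033]]
24306 tilt [ 0.25367813 -0.18523034] top tool z 9.46840104907119 x range [-33.57977294  31.3798648 ] rect ((-1.6043758392333984, 0.00305938720703125), (65.96846008300781, 66.79965209960938), 89.99557495117188)
[0.67851203 0.04809769 0.20194121] [-0.15070258  0.7850128  -0.60421369] 0.06465831009549902
```

```bash
python3 go.py 0.6362 0.1519 0.10 110.8
```

```text
turn [0.18 0.07 1.12] shift [112.1  -2.7 101.9] yaw now [-0.37335708  0.92768698] j [-0.1   0.36  1.52  0.    1.26 -0.48] t 40.75
```

{"method": "move_arm", "body": {"series": [12, 0, 0, 0.2, 0.1, 1.1, 25, -1, 0, 0, 0, 0, 30, -1, 0, 0, 0, 0, 25, -0.7, 10, 0, 0, 0, 15, 0, 25, 0, 0, 0, 5, 0, 30, 0, 0, 0, 0, 0, 22, 0, 0, 0, 0, 0, 10, 0, 0, 0, 0, 0, 5, 0, 0, 0, 0, 0, 0, 0, 0, 0, 0, 0, 0, 0, 0, 0]}}

```text
time: 42.12
tool_pos: [0.6368, 0.1527, 0.1011]
tool_rot: [0.567, 0.824, 0.001, 0.0]
wrist_force: [0.2, -0.7, -2.4]
opening: 0.0648
finger_force: 44.8
```

```bash
python3 heldc.py;python3 - <<'E'
from h import *
for n in ('wrist','scene'):
    f=grab(n); u,v=np.meshgrid(np.arange(640),np.arange(480)); P=dep(f,np.c_[u.ravel(),v.ravel()])
    m=(np.hypot(P[:,0]-.6366,P[:,1]-.151)<.06)&(P[:,2]>.037)&(P[:,2]<.048); print(m.sum(),cv2.minAreaRect((P[m,:2]*1000).astype(np.float32)))
E
python3 go.py 0.6362 0.1519 0.034 110.8
```

```text
24259 tilt [ 0.28076163 -0.23064164] top tool z 9.331973888243299 x range [-33.77514864  31.20942242] rect ((-1.6012458801269531, 0.01764678955078125), (66.55345916748047, 66.00259399414062), 0.05239572376012802)
[0.63669739 0.15268793 0.10106376] [ 0.58644602 -0.18572203 -0.27069996] 0.06457500943430362
1652 ((620.7726440429688, 191.74514770507812), (57.94557189941406, 6.377309322357178), 20.615131378173828)
151 ((635.73974609375, 151.35812377929688), (58.21855545043945, 94.63568878173828), 20.439542770385742)
turn [ 0.06 -0.02  0.1 ] shift [-0.7 -0.5 66.8] yaw now [-0.3567382   0.93420435] j [ 0.06  0.43  1.63  0.    1.08 -0.3 ] t 42.275
```

{"method": "move_arm", "body": {"series": [-0.7, -0.5, 15, 0, 0, 0.1, 0, 0, 20, 0, 0, 0, 0, 0, 17, 0, 0, 0, 0, 0, 9, 0, 0, 0, 0, 0, 4, 0, 0, 0, 0, 0, 1, 0, 0, 0, 0, 0, 0, 0, 0, 0]}}

```text
time: 43.15
tool_pos: [0.6362, 0.152, 0.0346]
tool_rot: [0.568, 0.823, 0.0, 0.0]
wrist_force: [0.0, -0.4, 0.4]
opening: 0.0646
finger_force: 44.8
```

{"method": "move_arm", "body": {"series": [0, 0, 1, 0, 0, 0, 0, 0, 1, 0, 0, 0, 0, 0, 0, 0, 0, 0]}}

```text
time: 43.52
tool_pos: [0.6357, 0.152, 0.032]
tool_rot: [0.568, 0.823, 0.0, -0.0]
wrist_force: [-0.1, 0.4, -1.1]
opening: 0.0645
finger_force: 44.8
```

{"method": "move_arm", "body": {"series": [0, 0, 0.8, 0, 0, 0, 0, 0, 0.7, 0, 0, 0, 0, 0, 0, 0, 0, 0]}}

```text
time: 43.9
tool_pos: [0.6358, 0.152, 0.0317]
tool_rot: [0.568, 0.823, -0.0, -0.001]
wrist_force: [-3.7, -0.5, 6.8]
opening: 0.0643
finger_force: 45.7
```

Seated at the expected height. Release, retreat and verify.

{"method": "move_arm", "body": {"series": [0, 0, 0, 0, 0, 0, 0, 0, 0, 0, 0, 0, 0, 0, 0, 0, 0, 0, 0, 0, 0, 0, 0, 0, 0, 0, -10, 0, 0, 0, 0, 0, -25, 0, 0, 0, 0, 0, -40, 0, 0, 0, 0, 0, -45, 0, 0, 0, -35, 0, -40, 0, 0, 0, -35, 0, -20, 0, 0, 0, -10, 0, 0, 0, 0, 0, 0, 0, 0, 0, 0, 0], "grip": 85}}

```text
time: 45.4
tool_pos: [0.6636, 0.0771, 0.2094]
tool_rot: [0.568, 0.823, -0.0, -0.001]
wrist_force: [-0.4, 0.8, -0.8]
opening: 0.085
finger_force: 0.0
```

```bash
python3 coas.py .6366 .151 .021 wrist scene; python3 rim.py .604 -.116 .101 scene; python3 rim.py .675 -.173 .101 scene
python3 - <<'E'
from h import *
for n in ('wrist','scene'):
    f=load(n); u,v=np.meshgrid(np.arange(640),np.arange(480)); P=dep(f,np.c_[u.ravel(),v.ravel()])
    m=(np.hypot(P[:,0]-.6366,P[:,1]-.151)<.06)&(P[:,2]>.037)&(P[:,2]<.048); print('walls',n,m.sum(),cv2.minAreaRect((P[m,:2]*1000).astype(np.float32)))
f=load('scene'); m=cv2.inRange(cv2.cvtColor(f['frame'],cv2.COLOR_RGB2HSV),(45,100,40),(80,255,255)); k,l,s,c=cv2.connectedComponentsWithStats(m)
for i in range(1,k):
    if s[i,4]>60: v,u=np.where(l==i); print('green',c[i],np.median(dep(f,np.c_[u,v]),0))
E
```

```text
wrist 7082 ((637.9296875, 150.98365783691406), (65.87574768066406, 64.81037902832031), 20.81306266784668) 0.022403549384539506
scene 906 ((638.2976684570312, 152.41578674316406), (66.59810638427734, 65.35653686523438), 20.734479904174805) 0.020770170105267494
[0.66302527 0.07806448 0.20858479] [ 5.67496214e-01  8.23373793e-01 -5.62096736e-04 -1.82415850e-03]
scene 110 (606.4185180664062, -111.05722045898438) 29.208545684814453 [ 0.58975581 -0.13969039  0.09404196] [ 0.63309118 -0.08278983  0.10609677]
scene 172 (679.3077392578125, -174.93310546875) 30.478050231933594 [ 0.65176608 -0.20421256  0.09400637] [ 0.70949586 -0.1444776   0.10699429]
walls wrist 1355 ((637.0748901367188, 150.70018005371094), (57.606163024902344, 92.62635040283203), 20.58991050720215)
walls scene 161 ((637.1713256835938, 151.9677276611328), (59.046539306640625, 94.16959381103516), 21.201663970947266)
green [271.5        143.97938144] [ 0.38776878 -0.35471346  0.01610679]
green [468.43194601 350.3352081 ] [0.51757161 0.35478638 0.15731818]
```

The coaster is centred to within about 1 mm and lies flat. The lid, tumbler and other glass are in place.

```bash
python3 -c "
from station import r
print(r.job_done())"
```

```text
the job is handed in; nothing more can be done
None
```

I handed the job in at about 45 s: the opener is flat in the tray, the lid seated level on the carafe, the tumbler upright in the carrier beside the untouched other glass, and the coaster flat and centred in its holder to about 1 mm; the hand-in returned no verdict.

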